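# Layer the sugar blocks in the sprung keeper and hold them down

### The arm

A 6-joint arm with a two-finger parallel gripper is mounted at the origin on the work surface. World frame = base frame: x ahead of the robot, y to its left, z up, the work surface at z = 0. Lengths are in mm, angles in rad, forces in N, time in s.
With the tool pointing down it reaches from about 250 to 800 mm from the base axis. Payload 8.5 kg.
Tool frame: the origin (TCP) lies midway between the tips of the shut fingers; the grasp point (between the pads) lies 19 mm behind it (hold_point_z is the distance from the TCP to the grasp point, in mm); z points along the fingers, y is the line along which they close (so a half turn about z gives the same grasp; the last joint's range is limited). The gripper opens to 85 mm and grips with 20 to 120 N. Pads are 22 mm wide; open, the fingers measure 114 mm over their backs; the gripper's body (76 mm by 85 mm) begins 54 mm behind the grasp point. The pads swing forward as they close: fully open they stand 13 mm farther back than shut.
Start: joints at [-1.295, 0.238, -0.013, 1.319, 0, 1.571], TCP at [142.952, -505.117, 231.276] pointing down, gripper open.
Joint ranges: [-2.66, 2.66], [-1.03, 1.9], [-1.14, 1.46], [-1.82, 2.27], [-1.45, 1.34], [-3.14, 3.14]. Speed limits (rad/s): [2.22, 2.22, 2.79, 3.14, 3.14, 3.14].

### API

Orientations are given as a 3x3 rotation matrix whose columns are the frame's x, y, z axes.
In Python, from rig import get_state, read_camera, calibration, close_job, recognise, hold_point_z gives the robot as it stands.
- The arm moves only by the tool carry_out, never from a script. Its argument "deltas" is one flat list of numbers, 7 for each row, row after row: the shift along the tool's x, y, z in units of 50 mm (1.0 is 50 mm), then the turn, a rotation vector about the tool's x, y, z in units of 10 degrees (1.0 is 10 degrees), then the opening, from -1 (shut) to 1 (fully open). A call has 1 to 8 rows; each row is the pose to reach, as a shift and turn from the pose commanded when the call began, along the tool's axes at that moment; what a row does not reach only later rows make up. A row lasts 1/8 s, in which the tool goes at most 62.5 mm and 10.7 degrees, less where a joint would pass 70% of its speed; a pose out of reach is approached as far as the arm can. A call with a gripper value outside its range is refused whole. The fingers move at their own pace and stop on an object; the grip force is fixed at half the most. Time passes only in rows, so rows that repeat a pose let the fingers close. It gives the time, the measured TCP pose, the force, the opening and the grip force at its end, in the units of the state.
- get_state(): the state, without advancing time (a new reading comes with each control period).
- read_camera(name): name is "scene" or "side" or "wrist"; returns the picture (384x512x3 uint8, red, green, blue); there is no depth.
- calibration(name): a dict with "camera_matrix" (3x3 intrinsics, pixels), "extrinsics" (4x4, takes a point from camera to world coordinates). Camera axes: x right, y up, looking along -z (the intrinsics and any distortion apply to the point x, -y, -z); pixel columns grow to the right and rows downward; lengths in mm; the calibration is good to about 2 mm. The wrist camera is an equidistant fisheye: a pixel r from the principal point sees the ray r / f radians off the axis. A picture is of the moment at which its call begins: read the wrist's pose just before it. calibration takes no time and is no camera call; for the wrist camera it gives the pose at the moment of the call.
- close_job(): hands the job in; it is judged then, once.
Trained networks look in the newest picture that a camera, given by its name, has taken for a name from the list of things; names that differ only in an ending like _2 or _b are one class to them, and where a whole thing is asked for, a point or a joint stands for the part that bears it (a point fixed in the world has none). Each returns a list of dicts, best first, with "conf" (0 to 1); they miss things now and then, are a little off and sometimes report something else, mostly with a low value. They report only what shows in the picture. A call takes as long as a camera call. They do not tell look-alikes from the thing itself.
- recognise(camera, thing): "at" ([column, row] in pixels, amid what is visible of it).
The state is a dict: "time_s": time; "qpos": joint angles; "dq": joint speeds; "tau": joint torques, N m; "ee_pos": TCP position; "orientation": TCP orientation; "contact_force": force on the tool from outside, world axes, zero at the start; "ft_torque": the same for the moment, N m; "gripper_width": opening from 0.0 (shut) to 1.0 (fully open); "finger_force": force on a finger pad.
Only numpy, scipy, OpenCV 4.12 (cv2) and the standard library are available. Lean on these libraries where they do the work, as an engineer would, in place of code of your own. Each camera call takes 0.05 s, during which the arm holds its last target. There are 200 camera calls.

### The job

One brown sugar block already sits in the white keeper with the sprung floor: lay the green separator sheet flat on it between the corner posts, then set the other brown block flat on the sheet and let go of it, placing both rather than dropping them. Then press the stack down against the spring until the top of the upper block is level with the red tops of the four posts, and finish while still pressing and holding it steady there, so that I can slide the cover on. Leave the jar, pot, cup and spoon alone.

Things in the scene. Friction and masses are not known exactly. Their poses are not given: they have to be found in the camera images.
- keeper: Fixed white plastic keeper, base 130 x 96 x 8 mm; origin at the centre of its underside on the table, x along its long side, z up. Four L-shaped corner posts with red ends, top 89 mm above the table, enclose 106 mm (x) by 72 mm (y); walls 5 mm. Sides open between posts: gaps 70 mm in the long sides (fingers holding a block or sheet across its width pass there), 36 mm in the short.
- keeper_rim (a point): Point at the centre of the keeper at the level of the post tops, 89 mm above its underside; z up.
- sprung_floor (a joint): Travel (m) of the keeper's grey floor, which cannot tilt: 0 = up (top 48 mm above the table), grows downward, stop at 0.032. Spring: 3 N at 0 plus 0.6 N per mm; springs back when let go. Block, sheet and block sink it 2 to 6 mm, leaving the upper block's top 14 to 18 mm above the posts. Level with the posts is 0.020: push 8 to 11 N there.
- lower_block: Brown hard cane-sugar block 94 x 60 x 28 mm, about 0.23 kg, loose, already lying lengthways on the sprung floor of the keeper; origin at the centre of its underside, x along its length.
- upper_block: The other brown hard cane-sugar block, 94 (x) x 60 (y) x 28 mm (z), about 0.23 kg, lying flat on the table away from the keeper; origin at the centre of its underside.
- upper_top (a point): Centre of the top face of the loose upper block, 28 mm above its underside.
- separator: Green stiff plastic separator sheet 98 (x) x 64 (y) x 5 mm (z), 30 g, lying flat and lengthways on a narrow wooden rest 90 x 36 x 25 mm on the table, so that its long edges overhang by 14 mm; origin at the centre of its underside.
- honey_jar: Bystander: amber glass honey jar with wooden lid, 74 mm across, 98 mm high; origin under its centre.
- moka_pot: Bystander: aluminium moka pot, 96 mm across, 176 mm high, black handle at its +y side reaching 90 mm from the axis; origin under its centre.
- muffin_cup: Bystander: orange muffin cup, 72 mm across, 34 mm high; origin under its centre.
- bamboo_spoon: Bystander: bamboo spoon 240 mm long lying on the table along its x axis; origin near its middle.
Mind the look-alikes: they are no part of the job. What is shaped like the upper_block but pink or purple is not meant.

How it is judged:
By the outcome, as a careful person would: the job done as asked, in the order asked, and still so for the second after the job is handed in, while the arm keeps its last pose, push and grip.
It also fails if it takes over 72 s, if anything falls off the work surface, if the arm or the gripper's body presses on something with over 40 N, if the wrist force passes 120 N, or if a joint passes its speed limit or range.

## Working session

There is one attempt and no reset: what is moved stays moved. The work goes in short steps, Python scripts to look and compute and a tool call to move; the robot and the scene stay as the last step left them, time stands still between calls to the robot, and variables do not carry over. Pictures are saved under pics/ and viewed, at most 12 in all, crops included, and the job is handed in when it is done.

Besides the shell and the picture viewer there is one more tool, called after "Request:" as a command line: name --argument value ..., lists and objects as JSON in quotes. carry_out: Moves the arm, as the interface text tells. Its arguments: {"type":"object","properties":{"deltas":{"type":"array"}},"required":["deltas"]}

```bash
mkdir -p pics; cat > h.py <<'E'
import numpy as np, cv2
from rig import *
def snap(n,f):
    im=read_camera(n); cv2.imwrite('pics/'+f,im[:,:,::-1]); return im
def ray(n,px):
    c=calibration(n);K=np.array(c['camera_matrix']);E=np.array(c['extrinsics'])
    u=(px[0]-K[0,2])/K[0,0];v=(px[1]-K[1,2])/K[1,1]
    if n=='wrist':
        r=np.hypot(u,v);s=np.sin(r)/max(r,1e-9);d=np.array([u*s,-v*s,-np.cos(r)])
    else: d=np.array([u,-v,-1.])
    return E[:3,3],E[:3,:3]@d
def at(n,px,z):
    o,d=ray(n,px);return (o+d*(z-o[2])/d[2]).round(1)
E
python3 - <<'E'
from h import *
a=snap('scene','scene1.png');b=snap('side','side1.png')
cv2.imwrite('pics/both.png',cv2.resize(np.vstack([a,b])[:,:,::-1],None,fx=.78,fy=.78))
for n in('scene','side'):
    c=calibration(n);print(n,[k for k in c],np.round(c['camera_matrix'],1).tolist(),np.round(c['extrinsics'],2).tolist())
    for t,z in(('keeper',89),('upper_block',28),('separator',30),('lower_block',76),('honey_jar',50),('moka_pot',90),('muffin_cup',20),('bamboo_spoon',5)):
        print(t,[(np.round(r['at']).tolist(),round(r['conf'],2),at(n,r['at'],z).tolist()) for r in recognise(n,t)])
print(get_state(),hold_point_z)
E
```

```text
scene ['camera_matrix', 'extrinsics'] [[389.0, 0.0, 254.7], [0.0, 389.0, 189.4], [0.0, 0.0, 1.0]] [[-0.25, -0.82, 0.52, 1093.58], [0.97, -0.22, 0.12, 119.17], [0.01, 0.53, 0.85, 955.42], [0.0, 0.0, 0.0, 1.0]]
keeper [([265.0, 197.0], 0.68, [580.8, 24.3, 89.0])]
upper_block [([413.0, 198.0], 0.94, [440.4, 417.5, 28.0]), ([329.0, 164.0], 0.82, [387.0, 171.9, 28.0]), ([373.0, 154.0], 0.8, [313.8, 295.5, 28.0]), ([364.0, 194.0], 0.66, [464.3, 284.7, 28.0])]
separator [([165.0, 147.0], 0.74, [455.3, -311.9, 30.0])]
lower_block [([266.0, 180.0], 0.8, [521.6, 14.7, 76.0])]
honey_jar [([328.0, 285.0], 0.91, [756.6, 223.2, 50.0]), ([164.0, 231.0], 0.33, [724.1, -205.5, 50.0])]
moka_pot [([262.0, 200.0], 0.17, [591.3, 18.9, 90.0])]
muffin_cup [([163.0, 230.0], 0.6, [709.1, -220.7, 20.0])]
bamboo_spoon [([115.0, 214.0], 0.67, [692.8, -371.9, 5.0]), ([264.0, 197.0], 0.56, [531.7, 14.1, 5.0])]
side ['camera_matrix', 'extrinsics'] [[392.1, 0.0, 259.2], [0.0, 392.1, 192.5], [0.0, 0.0, 1.0]] [[-0.9, 0.22, -0.38, 154.25], [-0.44, -0.43, 0.79, 830.53], [0.01, 0.88, 0.48, 599.25], [0.0, 0.0, 0.0, 1.0]]
[... 1030 characters left out ...]
[ 4.64259645e-04,  9.04022722e-04, -2.82200328e-04, -5.10526768e-04,
       -8.61100284e-05, -5.22877891e-04]), 'tau': array([ 1.52825396e-03, -5.38567901e+01,  3.46690464e+01,  2.67475720e-03,
       -5.53679649e-05,  1.41559724e-05]), 'ee_pos': array([ 142.94523153, -505.10846832,  231.27176019]), 'orientation': array([[ 9.62207941e-01,  2.72315768e-01, -3.43206511e-05],
       [ 2.72315770e-01, -9.62207935e-01,  1.02492355e-04],
       [-5.11331840e-06, -1.07965013e-04, -9.99999994e-01]]), 'contact_force': array([-0.54199279, -0.57740975,  0.18857543]), 'ft_torque': array([ 0.0083224 , -0.08251304, -0.0129955 ]), 'finger_force': 0.0, 'gripper_width': 1.0004365606460628} 18.700000000000003
```

View pics/scene1.png

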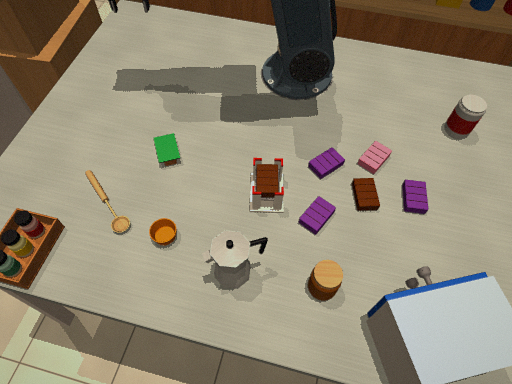

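View pics/side1.png

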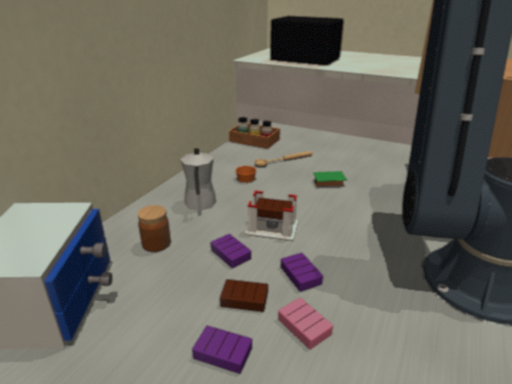

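The brown free block is at scene (366,194) / side (245,294), the green sheet at scene (167,150) / side (329,178), and the keeper with the lower block at scene (267,185). The purple and pink blocks are decoys. Next I'll get coarse poses by colour.

```bash
cat >> h.py <<'E'
def mask(im,col):
    h=cv2.cvtColor(im,cv2.COLOR_RGB2HSV);H,S,V=[h[:,:,i].astype(int) for i in range(3)]
    if col=='green': m=(H>45)&(H<80)&(S>150)&(V>60)
    if col=='brown': m=((H<14)|(H>175))&(S>130)&(V>25)&(V<125)
    if col=='red': m=((H<6)|(H>174))&(S>170)&(V>140)
    return m.astype(np.uint8)
def blobs(im,n,col,z,amin=40):
    N,L,st,ce=cv2.connectedComponentsWithStats(mask(im,col));out=[]
    for i in range(1,N):
        if st[i,4]<amin: continue
        c=max(cv2.findContours((L==i).astype(np.uint8),0,1)[0],key=cv2.contourArea)[:,0]
        p=np.array([at(n,q,z)[:2] for q in c],np.float32)
        r=cv2.minAreaRect(p);(w,h),a=r[1],r[2]
        if w<h: w,h,a=h,w,a+90
        a=(a+90)%180-90
        out.append((np.round(ce[i]).tolist(),int(st[i,4]),np.round(r[0],1).tolist(),round(w,1),round(h,1),round(a,1)))
    return out
E
python3 - <<'E'
from h import *
for n in('scene','side'):
    im=cv2.imread(f'pics/{n}1.png')[:,:,::-1].copy()
    for c,z in(('green',30),('brown',28),('brown',76),('red',89)):
        print(n,c,z)
        for b in blobs(im,n,c,z,15 if c=='red' else 40): print('  ',b)
E
```

```text
scene green 30
   ([166.0, 148.0], 522, [454.4, -309.9], 97.1, 61.4, 32.4)
scene brown 28
   ([226.0, 8.0], 1228, [-285.5, -395.4], 520.0, 150.5, -89.5)
   ([508.0, 7.0], 108, [-581.0, 749.1], 107.9, 30.9, -4.8)
   ([424.0, 35.0], 3761, [-306.6, 414.8], 667.9, 191.1, 90.0)
   ([460.0, 124.0], 410, [114.5, 554.8], 100.1, 81.1, -22.9)
   ([170.0, 162.0], 40, [502.6, -279.0], 33.5, 13.4, -57.4)
   ([367.0, 166.0], 58, [366.3, 281.1], 56.8, 22.9, 72.6)
   ([267.0, 180.0], 674, [488.0, 7.2], 109.7, 75.5, 15.1)
   ([366.0, 194.0], 676, [460.8, 286.5], 104.5, 64.2, 17.3)
   ([11.0, 224.0], 110, [797.6, -604.9], 81.5, 34.5, 0.3)
   ([39.0, 248.0], 853, [850.3, -525.4], 188.3, 106.9, 0.8)
   ([154.0, 230.0], 59, [719.0, -240.7], 46.0, 16.4, 3.5)
   ([166.0, 242.0], 42, [743.4, -196.9], 45.2, 14.5, -56.5)
   ([320.0, 289.0], 229, [758.5, 211.5], 73.7, 60.2, 75.3)
scene brown 76Traceback (most recent call last):
  File "<stdin>", line 6, in <module>
  File "h.py", line 25, in blobs
    p=np.array([at(n,q,z)[:2] for q in c],np.float32)
                ~~^^^^^^^
  File "h.py", line 13, in at
    o,d=ray(n,px);return (o+d*(z-o[2])/d[2]).round(1)
        ~~~^^^^^^
  File "h.py", line 6, in ray
    c=calibration(n);K=np.array(c['camera_matrix']);E=np.array(c['extrinsics'])
ValueError: time passes only in moves, steps and waits
```

Request:
carry_out --deltas '[7.04,-2.06,0,0,0,-1.66,1,7.04,-2.06,0,0,0,-1.66,1,7.04,-2.06,0,0,0,-1.66,1,7.04,-2.06,0,0,0,-1.66,1,7.04,-2.06,0,0,0,-1.66,1,7.04,-2.06,0,0,0,-1.66,1,7.04,-2.06,0,0,0,-1.66,1,7.04,-2.06,0,0,0,-1.66,1]'

```text
time_s: 1.9
ee_pos: [453.4, -310.0, 231.1]
orientation: [[0.844, 0.537, -0.001], [0.537, -0.844, 0.0], [-0.001, -0.001, -1.0]]
contact_force: [-0.7, -0.3, 0.6]
gripper_width: 1.0
finger_force: 0.0
```

```bash
cat > fix.py <<'E'
s=open('h.py').read()
s=s.replace("def ray(","_C={}\ndef cal(n):\n    if n not in _C: _C[n]=calibration(n)\n    return _C[n]\ndef ray(").replace("c=calibration(n);K","c=cal(n);K")
open('h.py','w').write(s)
E
python3 fix.py; python3 - <<'E'
from h import *
cal('wrist');im=snap('wrist','w1.png')
s=get_state();print(s['time_s'],s['ee_pos'].round(1),s['orientation'].round(3).tolist(),s['contact_force'].round(2))
print(np.round(cal('wrist')['camera_matrix'],1).tolist(),np.round(cal('wrist')['extrinsics'],3).tolist())
for b in blobs(im,'wrist','green',30): print(b)
for n in('scene','side'):
    im=cv2.imread(f'pics/{n}1.png')[:,:,::-1].copy()
    for c,z in(('green',30),('brown',28),('brown',76),('red',89)):
        for b in blobs(im,n,c,z,10):
            if c=='red' or b[1]>200 and 0<b[2][0]<600 and abs(b[2][1])<500: print(n,c,z,b)
E
```

```text
1.95 [ 453.  -310.5  231.2] [[0.845, 0.536, -0.0], [0.536, -0.845, 0.0], [-0.0, -0.0, -1.0]] [-0.75 -0.02 -0.1 ]
[[297.3, 0.0, 258.4], [0.0, 297.3, 195.1], [0.0, 0.0, 1.0]] [[0.536, 0.814, 0.223, 509.576], [-0.844, 0.518, 0.14, -274.479], [-0.001, -0.264, 0.965, 373.845], [0.0, 0.0, 0.0, 1.0]]
([259.0, 172.0], 4041, [453.4, -311.2], 94.8, 60.6, 31.5)
scene green 30 ([166.0, 148.0], 522, [454.4, -309.9], 97.1, 61.4, 32.4)
scene brown 28 ([267.0, 180.0], 674, [488.0, 7.2], 109.7, 75.5, 15.1)
scene brown 28 ([366.0, 194.0], 676, [460.8, 286.5], 104.5, 64.2, 17.3)
scene brown 76 ([267.0, 180.0], 674, [519.4, 13.0], 104.0, 71.6, 15.2)
scene brown 76 ([366.0, 194.0], 676, [493.6, 277.8], 99.0, 60.8, 17.3)
scene red 89 ([255.0, 160.0], 21, [474.7, -24.1], 22.3, 20.5, -74.8)
scene red 89 ([280.0, 161.0], 19, [459.4, 33.0], 21.8, 17.4, -85.0)
scene red 89 ([256.0, 191.0], 22, [564.8, -2.4], 21.7, 18.3, 14.7)
scene red 89 ([280.0, 192.0], 23, [551.9, 55.5], 21.6, 21.0, 12.2)
side brown 28 ([272.0, 208.0], 539, [540.5, -38.5], 123.8, 96.3, 13.1)
side brown 28 ([244.0, 295.0], 1135, [445.3, 299.5], 89.5, 76.7, 17.4)
side brown 76 ([272.0, 208.0], 539, [508.0, 34.6], 113.3, 88.2, 13.1)
side brown 76 ([244.0, 295.0], 1135, [420.8, 344.1], 82.0, 70.2, 17.3)
```

View pics/w1.png

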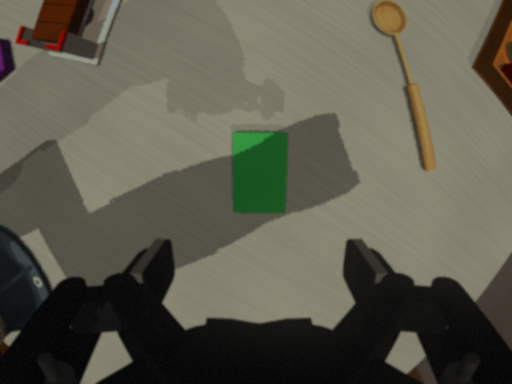

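Wrist view: the sheet is centred at (260,172), aligned with the tool, with the keeper at top left. I'll grasp it now.

Request:
carry_out --deltas '[0,0,1.2,0,0,0.05,1,0,0,2.4,0,0,0.05,1,0,0,3.5,0,0,0.05,1,0,0,4.2,0,0,0.05,1,0,0,4.52,0,0,0.05,1,0,0,4.52,0,0,0.05,-1,0,0,4.52,0,0,0.05,-1,0,0,4.52,0,0,0.05,-1]'

```text
time_s: 2.95
ee_pos: [453.9, -310.9, 6.4]
orientation: [[0.849, 0.528, 0.002], [0.528, -0.849, -0.001], [0.001, 0.002, -1.0]]
contact_force: [-0.1, 0.8, -0.2]
gripper_width: 0.726
finger_force: 65.2
```

Request:
carry_out --deltas '[0,0,0,0,0,0,-1,0,0,0,0,0,0,-1,0,0,0,0,0,0,-1,0,0,0,0,0,0,-1]'

```text
time_s: 3.45
ee_pos: [453.9, -310.5, 5.9]
orientation: [[0.849, 0.528, 0.001], [0.528, -0.849, -0.001], [0.0, 0.001, -1.0]]
contact_force: [-2.2, -1.0, 6.3]
gripper_width: 0.731
finger_force: 65.7
```

Request:
carry_out --deltas '[0,0,-0.3,0,0,0,-1,0,0,-1,0,0,0,-1,0,0,-2.2,0,0,0,-1,0.3,-1,-3.4,0,0,0.4,-1,0.6,-2.2,-4.5,0,0,0.8,-1,0.9,-3.4,-4.5,0,0,1.2,-1,1.25,-4.6,-4.5,0,0,1.5,-1,1.59,-5.84,-4.5,0,0,1.84,-1]'

```text
time_s: 4.45
ee_pos: [374.9, -48.4, 230.8]
orientation: [[0.973, 0.231, 0.002], [0.231, -0.973, 0.0], [0.002, 0.0, -1.0]]
contact_force: [0.7, 0.7, 0.3]
gripper_width: 0.731
finger_force: 65.5
```

Request:
carry_out --deltas '[0,0,0,0,0,0,-1,0,0,0,0,0,0,-1,0,0,0,0,0,0,-1]'

```text
time_s: 4.82
ee_pos: [375.9, -50.8, 229.6]
orientation: [[0.973, 0.232, 0.0], [0.232, -0.973, -0.0], [0.0, 0.0, -1.0]]
contact_force: [-0.1, 0.3, 0.3]
gripper_width: 0.729
finger_force: 65.6
```

```bash
python3 - <<'E'
from h import *
cal('wrist');im=snap('wrist','w2.png')
s=get_state();print(s['time_s'],s['ee_pos'].round(1),s['orientation'].round(3).tolist(),s['contact_force'].round(2),s['gripper_width'])
for c,z in(('green',230),('brown',76),('red',89)):
    for b in blobs(im,'wrist',c,z): print(c,b)
E
```

```text
4.875 [375.8 -50.9 229.5] [[0.973, 0.232, -0.0], [0.232, -0.973, 0.0], [-0.0, -0.0, -1.0]] [-0.3  -0.77 -0.21] 0.7297431433567546
green ([258.0, 237.0], 22250, [371.3, -51.9], 100.3, 75.8, 13.5)
brown ([227.0, 38.0], 4368, [508.5, 12.5], 94.4, 58.8, 13.5)
brown ([41.0, 71.0], 2143, [451.5, 235.0], 79.5, 61.7, 17.0)
brown ([442.0, 162.0], 278, [448.0, -250.9], 76.4, 27.3, 14.5)
brown ([3.0, 372.0], 131, [-197.9, 418.0], 170.8, 38.9, -21.7)
red ([259.0, 85.0], 209, [473.4, -25.1], 21.4, 20.7, 13.5)
red ([190.0, 86.0], 211, [459.9, 31.9], 22.6, 22.1, -76.8)
```

View pics/w2.png

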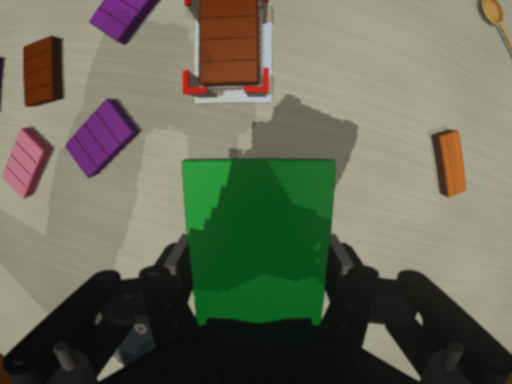

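```bash
python3 - <<'E'
from h import *
s=get_state();x=s['orientation'][:2,0]
a=at('wrist',(183,159.5),253.5);b=at('wrist',(335,158),253.5)
print(a,b,np.linalg.norm(a-b),np.degrees(np.arctan2(*(a-b)[[0,1]]*np.array([-1,1]))))
c=(a+b)[:2]/2-49*x;print('sheet',c)
d=np.array([512.3,14.9])-c;print(d@x/50,d@s['orientation'][:2,1]/50)
E
```

```text
[416.5  -9.4 253.5] [431.6 -70.1 253.5] 62.54998001598402 13.96959466567345
sheet [376.38486326 -51.10934194]
2.950300515606255 -0.6540563034649252
```

Request:
carry_out --deltas '[1.0,-0.22,0,0,0,0,-1,2.0,-0.44,0,0,0,0,-1,2.93,-0.65,0,0,0,0,-1,2.93,-0.65,1.0,0,0,0,-1,2.93,-0.65,1.9,0,0,0,-1,2.93,-0.65,2.5,0,0,0,-1,2.93,-0.65,2.5,0,0,0,-1,2.93,-0.65,2.5,0,0,0,-1]'

```text
time_s: 5.88
ee_pos: [511.3, 15.1, 105.4]
orientation: [[0.973, 0.232, 0.001], [0.232, -0.973, 0.0], [0.001, 0.0, -1.0]]
contact_force: [-0.0, -0.2, -1.3]
gripper_width: 0.729
finger_force: 65.6
```

```bash
python3 - <<'E'
from h import *
cal('wrist');im=snap('wrist','w3.png');sd=snap('side','s3.png')
s=get_state();print(s['time_s'],s['ee_pos'].round(1),s['orientation'].round(3).tolist(),s['contact_force'].round(2),s['gripper_width'])
for n,i in(('wrist',im),('scene',snap('scene','c3.png'))):
    for b in blobs(i,n,'red',89,12): print(n,b)
cv2.imwrite('pics/m3.png',np.hstack([im[:,:,::-1][:,100:420],cv2.resize(sd[150:250,220:330,::-1],(422,384),interpolation=2)]))
E
```

```text
5.975 [511.6  15.5 105.9] [[0.973, 0.233, 0.002], [0.233, -0.973, 0.0], [0.002, 0.0, -1.0]] [ 0.55 -0.16 -0.8 ] 0.7281139346435378
wrist ([202.0, 139.0], 602, [554.9, 54.6], 22.8, 15.4, -77.9)
wrist ([323.0, 140.0], 388, [568.6, -3.7], 20.6, 13.9, -75.0)
scene ([280.0, 192.0], 19, [554.9, 60.2], 26.7, 14.6, -30.9)
```

View pics/m3.png

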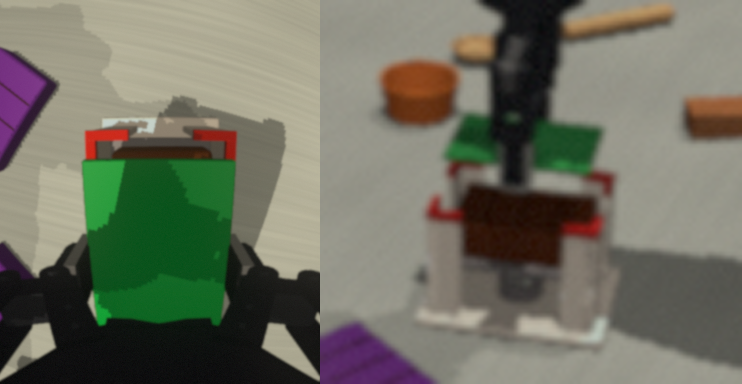

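The sheet hangs level over the keeper, with the far posts at about (187,131) and (335,131) and the sheet's front edge at about (182,160) to (335,160). I'll compute the remaining offset.

```bash
python3 - <<'E'
from h import *
s=get_state();R=s['orientation'][:2,:2]
im=cv2.imread('pics/w3.png')[:,:,::-1].copy()
def q(m,rows): 
    m=m.copy();m[:rows[0]]=0;m[rows[1]:]=0
    c=max(cv2.findContours(m,0,1)[0],key=cv2.contourArea)
    return c
g=mask(im,'green');r=mask(im,'red')
ys,xs=np.nonzero(g);top=np.percentile(ys,0.5);print('green top',ys.min(),xs[(ys>164)&(ys<170)].min(),xs[(ys>164)&(ys<170)].max())
ry,rx=np.nonzero(r[:158]);print('red',ry.min(),rx.min(),rx.max(),[ (rx[ry==k].min(),rx[ry==k].max()) for k in(133,140,150)])
L=s['ee_pos'][:2]
t=lambda px,z:((at('wrist',px,z)[:2]-L)@R).round(1)
z=s['ee_pos'][2]+24
row=ys.min()-.5
print('sheet front',t((xs[(ys>164)&(ys<170)].min()-.5,167),z),t((xs[(ys>164)&(ys<170)].max()+.5,167),z),t((260,row),z))
print('red outer',t((rx.min()-.5,133),89),t((rx.max()+.5,133),89),t((195,ry.min()-.5),89))
E
```

```text
green top 159 183 333
red 130 186 335 [(np.int64(186), np.int64(335)), (np.int64(186), np.int64(335)), (np.int64(186), np.int64(334))]
sheet front [ 46.  -31.3] [45.9 31.2] [49.2  0.7]
red outer [ 57.9 -39.7] [58.  42.2] [ 59.6 -34.2]
```

Request:
carry_out --deltas '[0.015,0.02,0.2,0,0,0,-1,0.015,0.02,0.5,0,0,0,-1,0.015,0.02,0.75,0,0,0,-1,0.015,0.02,0.9,0,0,0,-1,0.015,0.02,0.94,0,0,0,-1,0.015,0.02,0.96,0,0,0,-1,0.015,0.02,0.96,0,0,0,-1]'

```text
time_s: 6.9
ee_pos: [511.3, 15.0, 56.5]
orientation: [[0.972, 0.233, -0.0], [0.233, -0.972, -0.0], [-0.0, 0.0, -1.0]]
contact_force: [-1.2, -0.4, 7.7]
gripper_width: 0.735
finger_force: 70.3
```

```bash
python3 - <<'E'
from h import *
cal('wrist');im=snap('wrist','w4.png');sd=snap('side','s4.png');sc=snap('scene','c4.png')
s=get_state();print(s['time_s'],s['ee_pos'].round(1),s['contact_force'].round(2),s['ft_torque'].round(2),s['gripper_width'])
cv2.imwrite('pics/m4.png',np.hstack([im[:,:,::-1][:,100:420],cv2.resize(sd[170:250,230:318,::-1],(422,384),interpolation=2)]))
E
```

```text
7.05 [511.3  15.   56.5] [-2.77  0.02  8.04] [-0.28  0.43 -0.05] 0.7257449628339231
```

View pics/m4.png

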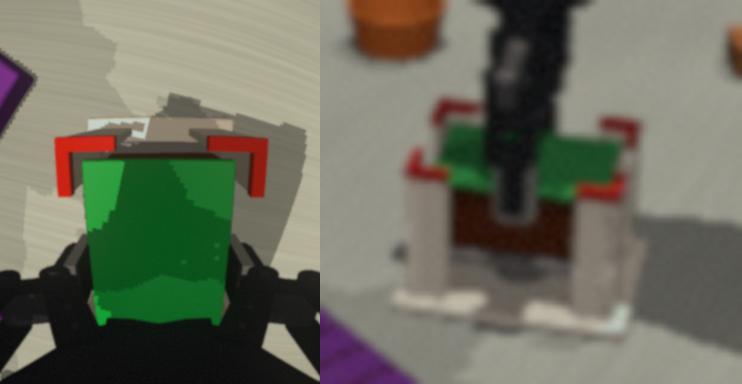

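Request:
carry_out --deltas '[0,0,-0.02,0,0,0,-1,0,0,-0.02,0,0,0,-1,0,0,-0.02,0,0,0,-1]'

```text
time_s: 7.42
ee_pos: [511.3, 15.0, 57.5]
orientation: [[0.972, 0.233, -0.0], [0.233, -0.972, -0.0], [-0.0, 0.0, -1.0]]
contact_force: [-1.8, -0.5, 8.2]
gripper_width: 0.729
finger_force: 70.0
```

Request:
carry_out --deltas '[0,0,-0.08,0,0,0,-1,0,0,-0.08,0,0,0,-1,0,0,-0.08,0,0,0,-1]'

```text
time_s: 7.8
ee_pos: [511.2, 15.0, 61.4]
orientation: [[0.972, 0.233, -0.0], [0.233, -0.972, -0.0], [-0.0, 0.0, -1.0]]
contact_force: [-1.8, 0.3, 5.5]
gripper_width: 0.725
finger_force: 68.7
```

The force is spring-like and the torque sign points to the far fingertip resting on the lower block's edge, since that block sits about 1.8 mm off toward it. I'll lift clear, shift, and retry.

Request:
carry_out --deltas '[0,0,-0.3,0,0,0,-1,0,0,-0.4,0,0,0,-1,0,0.04,-0.4,0,0,0,-1,0,0.04,-0.4,0,0,0,-1,0,0.04,-0.3,0,0,0,-1,0,0.04,-0.1,0,0,0,-1,0,0.04,-0.05,0,0,0,-1,0,0.04,-0.05,0,0,0,-1]'

```text
time_s: 8.8
ee_pos: [511.6, 13.1, 63.5]
orientation: [[0.972, 0.233, -0.001], [0.233, -0.972, 0.0], [-0.001, -0.0, -1.0]]
contact_force: [0.3, 0.2, -0.6]
gripper_width: 0.726
finger_force: 65.6
```

```bash
python3 - <<'E'
from h import *
s=get_state();print(s['time_s'],s['ee_pos'].round(1),s['contact_force'].round(2),s['ft_torque'].round(2),s['gripper_width'])
E
```

```text
8.8 [511.6  13.1  63.5] [ 0.32  0.22 -0.58] [-0.    0.02 -0.04] 0.7256061083582878
```

Request:
carry_out --deltas '[0,0,0.06,0,0,0,-1,0,0,0.11,0,0,0,-1,0,0,0.14,0,0,0,-1,0,0,0.14,0,0,0,-1]'

```text
time_s: 9.3
ee_pos: [511.8, 13.1, 56.9]
orientation: [[0.972, 0.233, -0.0], [0.233, -0.972, 0.0], [-0.0, -0.0, -1.0]]
contact_force: [-0.9, -0.1, -0.5]
gripper_width: 0.728
finger_force: 65.6
```

```bash
python3 - <<'E'
from h import *
s=get_state();print(s['time_s'],s['ee_pos'].round(1),s['contact_force'].round(2),s['ft_torque'].round(2),s['gripper_width'])
E
```

```text
9.3 [511.8  13.1  56.9] [-0.85 -0.09 -0.55] [ 0.01 -0.02  0.01] 0.7279461033381536
```

Request:
carry_out --deltas '[0,0,0.02,0,0,0,-1,0,0,0.04,0,0,0,-1,0,0,0.04,0,0,0,-1]'

```text
time_s: 9.68
ee_pos: [511.9, 13.1, 55.0]
orientation: [[0.972, 0.233, 0.0], [0.233, -0.972, 0.0], [0.0, -0.0, -1.0]]
contact_force: [0.2, 0.2, 0.0]
gripper_width: 0.731
finger_force: 65.7
```

Request:
carry_out --deltas '[0,0,0.02,0,0,0,-1,0,0,0.04,0,0,0,-1,0,0,0.04,0,0,0,-1]'

```text
time_s: 10.05
ee_pos: [511.9, 13.1, 52.9]
orientation: [[0.972, 0.233, 0.0], [0.233, -0.972, 0.0], [0.0, -0.0, -1.0]]
contact_force: [-0.2, -0.3, 2.2]
gripper_width: 0.733
finger_force: 65.8
```

```bash
python3 - <<'E'
from h import *
s=get_state();print(s['time_s'],s['ee_pos'].round(1),s['contact_force'].round(2),s['ft_torque'].round(2),s['gripper_width'])
E
```

```text
10.05 [511.9  13.1  52.9] [-0.18 -0.35  2.22] [0.04 0.08 0.02] 0.7334834893645386
```

Request:
carry_out --deltas '[0,0,0,0,0,0,0.8,0,0,0,0,0,0,1,0,0,0,0,0,0,1,0,0,0,0,0,0,1]'

```text
time_s: 10.55
ee_pos: [511.8, 13.1, 52.9]
orientation: [[0.972, 0.234, -0.0], [0.234, -0.972, 0.0], [-0.0, -0.0, -1.0]]
contact_force: [1.2, -0.2, 0.1]
gripper_width: 1.001
finger_force: 0.0
```

Request:
carry_out --deltas '[0,0,-0.5,0,0,0,1,0,0,-1.5,0,0,0,1,0,0,-2.6,0,0,0,1,0.04,-1.1,-3.56,0,0,-0.38,1,0.08,-2.3,-3.56,0,0,-0.38,1,0.12,-3.5,-3.56,0,0,-0.38,1,0.19,-4.6,-3.56,0,0,-0.38,1,0.19,-5.52,-3.56,0,0,-0.38,1]'

```text
time_s: 11.55
ee_pos: [484.6, 205.2, 230.8]
orientation: [[0.93, 0.368, -0.017], [0.368, -0.929, 0.038], [-0.002, -0.041, -0.999]]
contact_force: [0.2, -1.0, 0.2]
gripper_width: 1.001
finger_force: 0.0
```

Request:
carry_out --deltas '[0,0,0,0,0,0,1,0,0,0,0,0,0,1,0,0,0,0,0,0,1]'

```text
time_s: 11.92
ee_pos: [484.6, 203.5, 231.0]
orientation: [[0.931, 0.366, -0.016], [0.366, -0.93, 0.037], [-0.002, -0.041, -0.999]]
contact_force: [0.3, -0.6, 0.3]
gripper_width: 0.996
finger_force: 0.0
```

```bash
python3 - <<'E'
from h import *
cal('wrist');im=snap('wrist','w5.png');sc=snap('scene','c5.png');sd=snap('side','s5.png')
s=get_state();print(s['time_s'],s['ee_pos'].round(1),s['orientation'].round(3).tolist(),s['contact_force'].round(2),s['gripper_width'])
for c,z in(('green',81),('brown',28),('red',89)):
    for b in blobs(im,'wrist',c,z): print(c,b)
for c,z in(('green',81),('red',89)):
    for b in blobs(sc,'scene',c,z,12): print('scene',c,b)
cv2.imwrite('pics/m5.png',np.vstack([np.hstack([cv2.resize(sd[170:250,230:330,::-1],(400,320),interpolation=2),cv2.resize(sc[140:220,220:320,::-1],(400,320),interpolation=2)]),cv2.resize(im[:250,:,::-1],(800,280))[:, :]]))
E
```

```text
12.075 [484.5 203.9 231. ] [[0.93, 0.366, -0.016], [0.367, -0.93, 0.037], [-0.001, -0.041, -0.999]] [-0.45 -0.18 -0.57] 0.9998490524693614
green ([424.0, 220.0], 3501, [512.3, 15.3], 96.9, 64.3, 13.7)
brown ([337.0, 2.0], 116, [710.0, 201.1], 40.8, 7.1, -62.6)
brown ([193.0, 169.0], 3423, [454.2, 286.6], 91.9, 59.1, 17.7)
brown ([408.0, 179.0], 50, [547.5, 31.8], 30.6, 6.8, 17.3)
brown ([388.0, 257.0], 52, [439.1, 2.6], 33.9, 11.6, 29.3)
brown ([435.0, 263.0], 53, [455.8, -77.0], 34.2, 15.4, -34.9)
brown ([22.0, 287.0], 974, [105.0, 558.2], 120.4, 85.9, -40.1)
brown ([504.0, 291.0], 186, [449.9, -276.9], 98.8, 20.5, 30.5)
red ([416.0, 175.0], 144, [551.3, 54.1], 23.0, 22.3, -77.4)
red ([462.0, 185.0], 101, [570.0, -5.7], 28.3, 16.3, 60.5)
red ([392.0, 261.0], 78, [457.3, 35.0], 28.5, 11.4, 59.4)
red ([437.0, 265.0], 76, [471.1, -29.8], 28.5, 15.3, -31.9)
scene green ([267.0, 177.0], 677, [514.0, 14.8], 95.0, 61.0, 14.5)
scene red ([256.0, 160.0], 27, [474.7, -24.1], 22.3, 20.5, -74.8)
scene red ([280.0, 160.0], 28, [460.6, 33.5], 23.9, 19.4, 13.2)
scene red ([255.0, 191.0], 23, [564.8, -2.4], 21.7, 18.3, 14.7)
scene red ([281.0, 192.0], 21, [555.4, 61.1], 26.7, 16.7, -30.9)
```

View pics/m5.png

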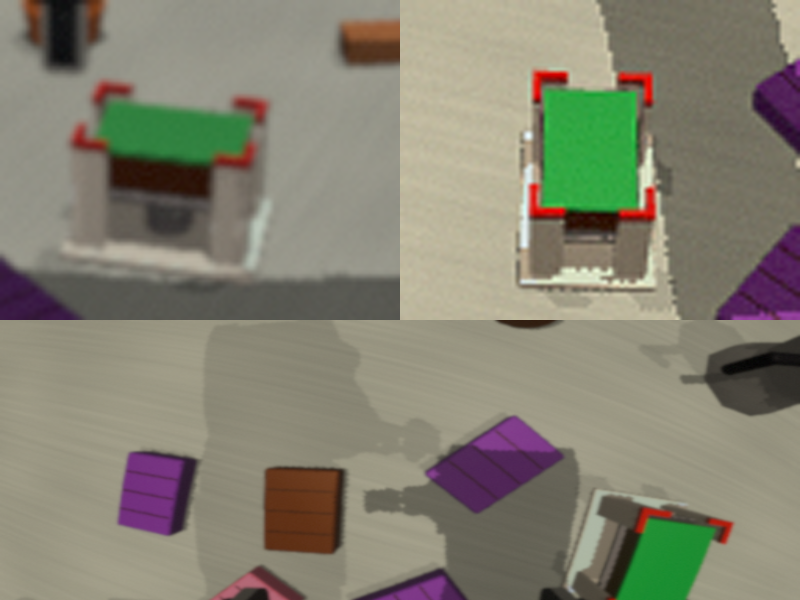

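The sheet lies flat between the posts (green patch at lower left and right of the crops). The wrist joint hit its range, so I'll make the half turn.

Request:
carry_out --deltas '[0,0,0,0,0,-1,1,0,0,0,0,0,-2,1,0,0,0,0,0,-3,1,0,0,0,0,0,-4,1,0,0,0,0,0,-5,1,0,0,0,0,0,-6,1,0,0,0,0,0,-7,1,0,0,0,0,0,-8,1]'

```text
time_s: 13.08
ee_pos: [484.5, 204.2, 231.1]
orientation: [[-0.205, 0.979, -0.016], [0.978, 0.206, 0.038], [0.04, -0.008, -0.999]]
contact_force: [-0.4, 0.4, 0.1]
gripper_width: 1.002
finger_force: 0.0
```

Request:
carry_out --deltas '[0,0,0,0,0,-1,1,0,0,0,0,0,-2,1,0,0,0,0,0,-3,1,0,0,0,0,0,-4,1,0,0,0,0,0,-5,1,0,0,0,0,0,-6,1,0,0,0,0,0,-7,1,0,0,0,0,0,-8,1]'

```text
time_s: 14.08
ee_pos: [484.5, 204.2, 231.1]
orientation: [[-0.999, -0.032, -0.016], [-0.033, 0.999, 0.038], [0.015, 0.038, -0.999]]
contact_force: [0.5, -0.2, 0.3]
gripper_width: 0.995
finger_force: 0.0
```

```bash
python3 - <<'E'
from h import *
s=get_state();print(s['time_s'],s['ee_pos'].round(1),s['orientation'].round(3).tolist(),s['qpos'].round(2))
E
```

```text
14.075 [484.5 204.2 231.1] [[-0.999, -0.032, -0.016], [-0.033, 0.999, 0.038], [0.015, 0.038, -0.999]] [ 0.38  0.24 -0.01  1.32  0.04  0.34]
```

```bash
cat >> h.py <<'E'
from scipy.spatial.transform import Rotation as Ro
def delta(p,yaw,s=None):
    s=s or get_state();y=np.radians(yaw);x=np.array([np.cos(y),np.sin(y),0]);T=np.c_[x,[x[1],-x[0],0],[0,0,-1]]
    R=s['orientation'];return ((np.array(p)-s['ee_pos'])@R/50).round(3),(Ro.from_matrix(R.T@T).as_rotvec(degrees=True)/10).round(3)
E
python3 -c "
from h import *
print(delta([454.8,286.2,231],197.6))"
```

```text
(array([0.539, 1.657, 0.072]), array([ 0.228, -0.056, -1.572]))
```

Request:
carry_out --deltas '[0.27,0.83,0.036,0.12,-0.03,-0.8,1,0.54,1.66,0.07,0.228,-0.056,-1.572,1,0.54,1.66,0.07,0.228,-0.056,-1.572,1,0.54,1.66,0.07,0.228,-0.056,-1.572,1,0.54,1.66,0.07,0.228,-0.056,-1.572,1]'

```text
time_s: 14.7
ee_pos: [455.5, 285.9, 231.1]
orientation: [[-0.955, -0.295, -0.0], [-0.295, 0.955, -0.0], [0.0, -0.0, -1.0]]
contact_force: [0.2, 0.3, -0.7]
gripper_width: 0.999
finger_force: 0.0
```

```bash
python3 - <<'E'
from h import *
cal('wrist');im=snap('wrist','w6.png')
s=get_state();print(s['time_s'],s['ee_pos'].round(1),s['orientation'].round(3).tolist(),s['qpos'].round(2))
for b in blobs(im,'wrist','brown',28,500): print(b)
E
```

```text
14.75 [455.5 285.8 231.1] [[-0.955, -0.295, -0.0], [-0.295, 0.955, -0.0], [0.0, 0.0, -1.0]] [0.56 0.26 0.02 1.33 0.   0.26]
([493.0, 21.0], 1218, [124.7, 548.7], 78.8, 70.6, -55.0)
([261.0, 168.0], 3627, [451.0, 287.9], 90.8, 57.3, 17.1)
([501.0, 308.0], 984, [601.5, 855.0], 295.4, 79.4, 47.4)
```

Request:
carry_out --deltas '[0.05,0.046,1.2,0,0,0,1,0.05,0.046,2.4,0,0,0,1,0.05,0.046,3.5,0,0,0,1,0.05,0.046,4.3,0,0,0,1,0.05,0.046,4.6,0,0,0,1,0.05,0.046,4.64,0,0,0,1,0.05,0.046,4.64,0,0,0,-1,0.05,0.046,4.64,0,0,0,-1]'

```text
time_s: 15.75
ee_pos: [453.2, 288.7, 0.9]
orientation: [[-0.955, -0.297, 0.002], [-0.297, 0.955, 0.001], [-0.003, 0.001, -1.0]]
contact_force: [-0.3, -1.0, 5.0]
gripper_width: 0.691
finger_force: 64.9
```

Request:
carry_out --deltas '[0,0,0,0,0,0,-1,0,0,0,0,0,0,-1,0,0,0,0,0,0,-1,0,0,0,0,0,0,-1]'

```text
time_s: 16.25
ee_pos: [453.2, 288.7, 0.9]
orientation: [[-0.955, -0.297, 0.003], [-0.297, 0.955, 0.001], [-0.003, 0.001, -1.0]]
contact_force: [-0.7, -1.6, 6.2]
gripper_width: 0.685
finger_force: 65.2
```

Request:
carry_out --deltas '[0,0,-0.4,0,0,0,-1,0,0,-1.4,0,0,0,-1,0,0,-2.5,0,0,0,-1,0.1,-1.1,-3.2,0,0,0.1,-1,0.2,-2.2,-3.2,0,0,0.2,-1,0.3,-3.3,-3.2,0,0,0.38,-1,0.4,-4.4,-3.2,0,0,0.38,-1,0.5,-5.59,-3.2,0,0,0.38,-1]'

```text
time_s: 17.25
ee_pos: [511.6, 12.3, 160.2]
orientation: [[-0.972, -0.234, 0.002], [-0.234, 0.972, 0.0], [-0.002, -0.0, -1.0]]
contact_force: [1.9, 0.7, -2.6]
gripper_width: 0.692
finger_force: 65.8
```

Request:
carry_out --deltas '[0,0,0,0,0,0,-1,0,0,0,0,0,0,-1,0,0,0,0,0,0,-1]'

```text
time_s: 17.62
ee_pos: [511.1, 15.0, 159.4]
orientation: [[-0.972, -0.235, 0.0], [-0.235, 0.972, 0.0], [-0.0, 0.0, -1.0]]
contact_force: [-0.5, -0.3, -2.1]
gripper_width: 0.692
finger_force: 66.0
```

```bash
python3 - <<'E'
from h import *
cal('wrist');im=snap('wrist','w7.png');s=get_state()
print(s['time_s'],s['ee_pos'].round(1),s['orientation'].round(3).tolist(),s['contact_force'].round(2),s['gripper_width'])
print(delta([512.2,14.5,130],193.5,s))
z=s['ee_pos'][2]
for b in blobs(im,'wrist','red',89,60)+blobs(im,'wrist','brown',z+27,1000)+blobs(im,'wrist','green',81,60): print(b)
E
```

```text
17.675 [511.1  15.1 159.3] [[-0.972, -0.235, -0.0], [-0.235, 0.972, 0.0], [0.0, 0.0, -1.0]] [ 0.21  0.98 -2.8 ] 0.6883666344064693
(array([-0.019, -0.017,  0.586]), array([ 0.001, -0.   ,  0.01 ]))
([213.0, 138.0], 330, [471.4, -25.4], 22.6, 17.9, -75.3)
([303.0, 139.0], 352, [458.2, 31.8], 22.0, 19.0, -75.6)
([258.0, 237.0], 21252, [498.4, 11.8], 91.0, 59.1, 13.5)
([256.0, 148.0], 1237, [470.2, 3.3], 61.7, 11.5, -76.4)
```

View pics/w7.png

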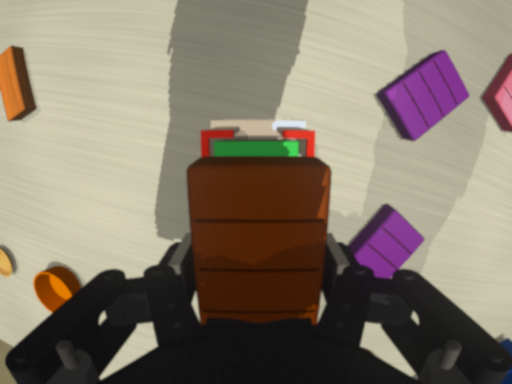

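The block is held level, with its front edge at row ~158 (columns 188–330) and the far posts at columns 202–315. I'll compute the offset.

```bash
python3 - <<'E'
from h import *
s=get_state();R=s['orientation'][:2,:2];L=s['ee_pos'][:2]
im=cv2.imread('pics/w7.png')[:,:,::-1].copy()
t=lambda px,z:((at('wrist',px,z)[:2]-L)@R).round(1)
b=mask(im,'brown');g=mask(im,'green');r=mask(im,'red')
for nm,m,rows,z in(('block',b,(175,180),186.4),('red',r,(128,150),89),('green',g,(140,150),81)):
    ys,xs=np.nonzero(m);k=(ys>=rows[0])&(ys<=rows[1])&(xs>150)&(xs<360)
    col=(xs>240)&(xs<275) if nm!='red' else (xs>195)&(xs<320)
    top=ys[col&(ys>120)].min()-.5;ym=np.mean(rows)
    print(nm,xs[k].min(),xs[k].max(),top,t((xs[k].min()-.5,ym),z),t((xs[k].max()+.5,ym),z),t((258,top),z))
E
```

```text
block 188 329 157.5 [ 42.9 -28.8] [42.9 28.7] [50.8 -0.2]
red 201 313 129.5 [ 50.8 -41.8] [50.7 39.9] [57.  -0.2]
green 215 297 140.5 [ 45.4 -32.8] [45.3 29.3] [48.5 -0.2]
```

Request:
carry_out --deltas '[-0.088,-0.014,0.5,0,0,0.01,-1,-0.088,-0.014,0.9,0,0,0.01,-1,-0.088,-0.014,1.15,0,0,0.01,-1,-0.088,-0.014,1.3,0,0,0.01,-1,-0.088,-0.014,1.4,0,0,0.01,-1,-0.088,-0.014,1.47,0,0,0.01,-1,-0.088,-0.014,1.47,0,0,0.01,-1,-0.088,-0.014,1.47,0,0,0.01,-1]'

```text
time_s: 18.68
ee_pos: [515.9, 14.2, 85.8]
orientation: [[-0.973, -0.231, 0.0], [-0.231, 0.973, 0.0], [-0.0, -0.0, -1.0]]
contact_force: [0.3, 0.5, -2.2]
gripper_width: 0.693
finger_force: 66.0
```

```bash
python3 - <<'E'
from h import *
s=get_state();print(s['time_s'],s['ee_pos'].round(1),s['contact_force'].round(2),s['ft_torque'].round(2),s['gripper_width'])
im=snap('wrist','w8.png');sd=snap('side','s8.png');sc=snap('scene','c8.png')
cv2.imwrite('pics/m8.png',np.hstack([im[:,:,::-1][:,100:420],cv2.resize(sd[170:250,230:318,::-1],(422,384),interpolation=2)]))
E
```

```text
18.675 [515.9  14.2  85.8] [ 0.33  0.47 -2.17] [-0.03 -0.04  0.03] 0.6925360655857995
```

View pics/m8.png

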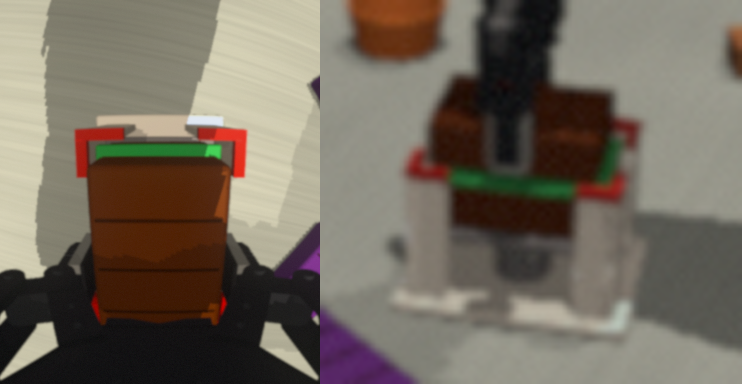

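The block is inside the posts, hanging free. I'll lower it onto the sheet.

Request:
carry_out --deltas '[0,0,0.04,0,0,0,-1,0,0,0.08,0,0,0,-1,0,0,0.11,0,0,0,-1,0,0,0.13,0,0,0,-1,0,0,0.13,0,0,0,-1]'

```text
time_s: 19.45
ee_pos: [515.7, 14.2, 79.0]
orientation: [[-0.973, -0.232, -0.0], [-0.232, 0.973, -0.0], [0.0, 0.0, -1.0]]
contact_force: [1.4, -1.0, -1.1]
gripper_width: 0.689
finger_force: 66.0
```

```bash
python3 - <<'E'
from h import *
s=get_state();print(s['time_s'],s['ee_pos'].round(1),s['contact_force'].round(2),s['ft_torque'].round(2),s['gripper_width'])
E
```

```text
19.45 [515.7  14.2  79. ] [ 1.38 -1.   -1.1 ] [0.02 0.01 0.05] 0.6890271093082879
```

Request:
carry_out --deltas '[0,0,0.03,0,0,0,-1,0,0,0.05,0,0,0,-1,0,0,0.05,0,0,0,-1,0,0,0.05,0,0,0,-1]'

```text
time_s: 19.95
ee_pos: [515.7, 14.2, 76.6]
orientation: [[-0.973, -0.232, -0.0], [-0.232, 0.973, 0.0], [0.0, 0.0, -1.0]]
contact_force: [-1.2, -0.4, 0.0]
gripper_width: 0.686
finger_force: 66.2
```

```bash
python3 - <<'E'
from h import *
s=get_state();print(s['time_s'],s['ee_pos'].round(1),s['contact_force'].round(2),s['ft_torque'].round(2),s['gripper_width'])
E
```

```text
19.95 [515.7  14.2  76.6] [-1.15 -0.4   0.05] [0.04 0.03 0.06] 0.6863499776733728
```

Request:
carry_out --deltas '[0,0,0,0,0,0,0.8,0,0,0,0,0,0,1,0,0,0,0,0,0,1,0,0,0,0,0,0,1]'

```text
time_s: 20.45
ee_pos: [515.7, 14.2, 76.5]
orientation: [[-0.973, -0.232, -0.0], [-0.232, 0.973, 0.0], [0.0, 0.0, -1.0]]
contact_force: [-0.4, -1.0, 0.9]
gripper_width: 1.002
finger_force: 0.0
```

Request:
carry_out --deltas '[0,0,-0.3,0,0,0,1,0,0,-1,0,0,0,1,0,0,-2,0,0,0,1,0.064,0,-2.6,0,0,0,-1,0.064,0,-2.6,0,0,0,-1,0.064,0,-2.6,0,0,0,-1,0.064,0,-2.6,0,0,0,-1,0.064,0,-2.6,0,0,0,-1]'

```text
time_s: 21.45
ee_pos: [512.2, 13.5, 205.8]
orientation: [[-0.973, -0.232, -0.002], [-0.232, 0.973, -0.0], [0.002, 0.0, -1.0]]
contact_force: [0.6, -0.1, 0.3]
gripper_width: 0.0
finger_force: 0.0
```

```bash
python3 - <<'E'
from h import *
cal('wrist');im=snap('wrist','w9.png');sd=snap('side','s9.png');sc=snap('scene','c9.png');s=get_state()
print(s['time_s'],s['ee_pos'].round(1),s['orientation'].round(3).tolist(),s['contact_force'].round(2),s['gripper_width'])
for b in blobs(im,'wrist','red',89,60)+blobs(im,'wrist','brown',105,1000): print(b)
for b in blobs(sc,'scene','brown',105,300): print(b)
cv2.imwrite('pics/m9.png',np.hstack([im[:,:,::-1][:,100:420],cv2.resize(sd[170:250,230:318,::-1],(422,384),interpolation=2)]))
E
```

```text
21.6 [512.4  13.5 206.1] [[-0.973, -0.232, -0.001], [-0.232, 0.973, 0.0], [0.001, 0.0, -1.0]] [-0.32  0.44  0.25] -0.0005004202731077333
([297.0, 135.0], 264, [460.1, 32.0], 22.2, 22.2, -75.7)
([297.0, 241.0], 142, [549.8, 59.0], 22.1, 11.7, 13.3)
([256.0, 192.0], 6018, [515.8, 12.2], 96.0, 70.8, 13.4)
([213.0, 7.0], 934, [-116.3, -387.0], 402.3, 120.4, -74.4)
([440.0, 38.0], 3072, [-189.6, 452.5], 486.0, 174.4, 89.9)
([460.0, 124.0], 409, [195.7, 518.4], 91.8, 74.0, -22.7)
([268.0, 175.0], 697, [523.0, 17.9], 105.3, 67.8, 15.1)
([39.0, 248.0], 870, [870.5, -471.2], 172.3, 98.4, 1.2)
```

View pics/m9.png

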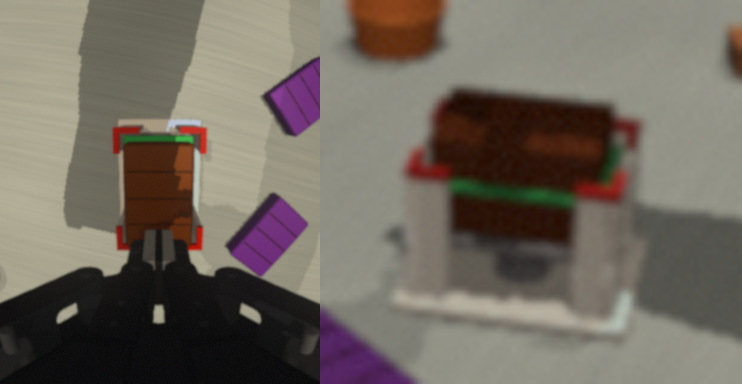

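The upper block sits flat on the sheet, inside the posts (columns 223–293 of the wrist picture). Now the press.

Request:
carry_out --deltas '[0,0.016,0.8,0,0,0,-1,0,0.016,1.5,0,0,0,-1,0,0.016,1.85,0,0,0,-1,0,0.016,1.95,0,0,0,-1,0,0.016,2.02,0,0,0,-1,0,0.016,2.1,0,0,0,-1,0,0.016,2.18,0,0,0,-1,0,0.016,2.24,0,0,0,-1]'

```text
time_s: 22.6
ee_pos: [513.0, 14.3, 95.0]
orientation: [[-0.973, -0.232, 0.001], [-0.232, 0.973, 0.0], [-0.001, -0.0, -1.0]]
contact_force: [0.6, -0.2, 6.8]
gripper_width: 0.001
finger_force: 3.0
```

Request:
carry_out --deltas '[0,0,0.03,0,0,0,-1,0,0,0.06,0,0,0,-1,0,0,0.08,0,0,0,-1,0,0,0.08,0,0,0,-1,0,0,0.08,0,0,0,-1]'

```text
time_s: 23.22
ee_pos: [513.0, 14.3, 91.3]
orientation: [[-0.973, -0.232, 0.001], [-0.232, 0.973, 0.0], [-0.001, -0.0, -1.0]]
contact_force: [0.6, 0.6, 8.3]
gripper_width: -0.001
finger_force: 3.9
```

```bash
python3 - <<'E'
from h import *
s=get_state();print(s['time_s'],s['ee_pos'].round(2),s['contact_force'].round(2),s['ft_torque'].round(2),s['gripper_width'])
E
```

```text
23.225 [513.04  14.28  91.3 ] [0.57 0.59 8.26] [-0.    0.09 -0.01] -0.0013080581874371404
```

Request:
carry_out --deltas '[0,0,0.03,0,0,0,-1,0,0,0.048,0,0,0,-1,0,0,0.048,0,0,0,-1,0,0,0.048,0,0,0,-1]'

```text
time_s: 23.72
ee_pos: [513.1, 14.3, 89.0]
orientation: [[-0.973, -0.232, 0.002], [-0.232, 0.973, 0.0], [-0.002, -0.0, -1.0]]
contact_force: [-0.2, 0.4, 9.1]
gripper_width: 0.001
finger_force: 4.6
```

```bash
python3 - <<'E'
from h import *
s=get_state();print(s['time_s'],s['ee_pos'].round(2),s['contact_force'].round(2),s['ft_torque'].round(2),s['dq'].round(4))
sd=snap('side','s10.png');sc=snap('scene','c10.png')
cv2.imwrite('pics/m10.png',np.hstack([cv2.resize(sd[180:240,240:306,::-1],(400,364),interpolation=2),cv2.resize(sc[145:205,234:300,::-1],(400,364),interpolation=2)]))
E
```

```text
23.725 [513.09  14.3   89.04] [-0.24  0.41  9.08] [-0.01  0.15  0.02] [ 0.0009  0.0004 -0.002  -0.0007 -0.0004  0.0014]
```

View pics/m10.png

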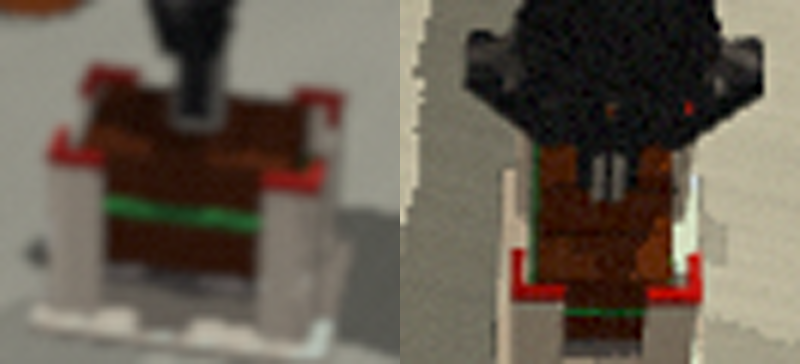

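The picture shows the block's top level with the red post tops. The force is 9.1 N, as expected for that height, and steady, so I'll hand it in.

```bash
python3 -c "
from rig import *
print(close_job())"
```

```text
the job is handed in; nothing more can be done
None
```

I laid the sheet and the upper block flat in the keeper and handed the job in with the arm holding the stack level with the post tops (tool at 89.0 mm, 9.1 N); on the first try at the sheet a fingertip pressed the lower block down against the spring, so I lifted, shifted about 2 mm and placed it cleanly.

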